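Take the lift-off lid from the specimen cool box

ROBOT

A 6-joint arm with a two-finger parallel gripper is mounted at the origin on a cart in front of the work surface, level with it; the furniture and walls round the work are solid. World frame = base frame: x ahead of the robot, y to its left, z up, the work surface at z = 0. Lengths are in m, angles in rad, forces in N, time in s.
With the tool pointing down it reaches from about 0.375 to 0.9 m from the base axis. Payload 3.1 kg.
Tool frame: the origin (TCP) lies where the fingers leave the gripper's body, on its centre line; the fingertips stand manip.tip_reach ahead of it and the grasp point (between the pads) lies 54 mm ahead of it (manip.tip_reach is the distance from the TCP to the fingertips, in m); z points along the fingers, y is the direction in which the jaws open and shut (so a half turn about z gives the same grasp; the last joint's range is limited). The gripper opens to 85 mm and grips with 20 to 120 N. Pads are 22 mm wide; open, the fingers measure 114 mm over their backs; the gripper's body (76 mm by 85 mm) begins 54 mm behind the grasp point. The pads swing forward as they close: fully open they stand 13 mm farther back than shut.
Start: joints at [-1.448, 0.527, 1.433, -0, 1.181, -0.178], TCP at [0.186, -0.597, 0.304] pointing down, gripper open.
Joint ranges: [-3.08, 3.08], [-0.75, 2.2], [0.22, 2.44], [-1.43, 4.57], [0, 2.65], [-2.85, 2.85]. Speed limits (rad/s): [2.79, 2.79, 3.14, 3.14, 3.14, 3.14].

INTERFACE

Orientations are given as a unit quaternion [x, y, z, w].
In Python, from station import manip, cams, order gives the robot as it stands. The module is installed in compiled form; this text tells all that it offers.
- The arm moves only by the tool drive_tool, never from a script. Its arguments are lists of equal length, an entry for each row: "linear": the shift along the tool's x, y, z in mm, a list of three; "rot": the turn, a rotation vector about the tool's x, y, z in degrees, a list of three; "hand": the finger opening in mm, from 0 to 85.4. A call has 1 to 20 rows; each row shifts and turns the pose as measured when the row begins, along the tool's axes as they then stand; what a row does not reach is not made up. A row lasts 1/12 s, in which the tool goes at most 41.7 mm and 7.16 degrees, less where a joint would pass 70% of its speed; a pose out of reach is approached as far as the arm can. A call with a gripper value outside its range is refused whole. The fingers move at their own pace and stop on an object; "force" is the grip in N (left out, the last holds). Time passes only in rows, so rows that do not move let the fingers close. It gives the time, the measured TCP pose, the force and the opening at its end, in the units of the state.
- manip.sense(): the state, without advancing time (a new reading comes with each control period).
- cams.snapshot(name): name is "scene" or "top"; returns the picture (400x640x3 uint8, red, green, blue); there is no depth.
- cams.camera_model(name): a dict with "vfov" (degrees; the focal length in pixels is half the picture's height over the tangent of half this angle, whatever the lens; pixels are square), "cx", "cy" (the principal point, pixels), "k1" (the pictures are not rectified: a ray, as slopes to the right and down, at radius r is drawn at 1 + k1 r^2 times it, then the intrinsics apply), "rvec" (rotation vector, rad) and "tvec" (3), from world to camera coordinates, as OpenCV has them. Camera axes: x right, y down, z forward; pixel columns grow to the right and rows downward; lengths in m; the calibration is good to about 2 mm. A picture is of the moment at which its call begins. camera_model takes no time and is no camera call.
- order.sign_off(): hands the job in, once; it reports no verdict.
Trained networks look in the newest picture that a camera, given by its name, has taken for a name from the list of things; names that differ only in an ending like _2 or _b are one class to them, and where a whole thing is asked for, a point or a joint stands for the part that bears it (a point fixed in the world has none). Each returns a list of dicts, best first, with "score" (0 to 1); they miss things now and then, are a little off and sometimes report something else, mostly with a low value. They report only what shows in the picture. A call takes as long as a camera call.
- cams.regions_of(label, camera): "pixels" (400x640 bool, what is visible of it) and "rect" ([left, top, right, bottom] in pixels, round what is visible of it).
- cams.spot_point(label, camera): "at" ([column, row] in pixels: a listed point, or the origin of a listed thing).
The state is a dict: "t": time; "q": joint angles; "qd": joint speeds; "tau": joint torques, N m; "tcp_pos": TCP position; "tool_rot": TCP orientation; "force": force on the tool from outside, world axes, zero at the start; "ft_torque": the same for the moment, N m; "finger_gap": opening from 0.0 (shut) to 1.0 (fully open).
Only numpy, scipy, OpenCV 4.12 (cv2) and the standard library are available. Lean on these libraries where they do the work, as an engineer would, in place of code of your own. Each camera call takes 0.05 s, during which the arm holds its last target. There are 200 camera calls.

TASK

Get the blue cool box ready for packing: take its white lid by the yellow bow handle, swing it up to vertical on its hinges, lift it straight up off the hinge pins, and stand it hinge edge down in the slot of the grey lid stand, about in the middle. Let go of it there, and leave the small lidded sample box where it stands.

Things in the scene. Friction and masses are not known exactly. Their poses are not given: they have to be found in the camera images.
- lid: White flat lid, 118 x 182 x 12 mm, 0.25 kg, closed at first; does not stay up by itself. Origin on the hinge axis, mid-width and mid-thickness. y: along that axis; -x: through the panel (x -21 to -139 mm) to the handle; z: up while closed. A plug stands 8 mm below the panel. Two hinge hooks at y = +-52 reach 10 mm past the axis: slots open to +x, so the lid lifts off only when raised 90 degrees (-x up).
- lid_bar (a point): Middle of the lid's yellow bow handle's grip bar: a round bar 10 mm thick, parallel to the hinge axis and 187 mm from it, level with it when closed (lid frame x = -187, y = 0, z = 0), free over 84 mm, 48 mm gap between it and the panel. Pinched lightly (about 12 N) across the bar with the fingers pointing down, it turns between them as the lid swings. Axes as the lid's.
- cool_box: Blue insulated box, open top under the lid, 116 (x) x 180 (y) x 85 mm high, walls 12 mm, fixed. Origin: centre of its underside; z up. Two fixed steel hinge pins, 8 mm thick, lie along y behind its +x wall, axis at x = 79, z = 91 mm; cheeks round them reach z = 95 mm. The lid's handle sticks out on its -x side. Raised to vertical, the lid is free of the pins once lifted 14 mm straight up.
- lid_stand: Grey stand, fixed: base 120 (x) x 200 (y) mm, 8 mm thick, with two walls along y, 190 mm long, leaving a slot 46 mm wide over the base's middle, open at its ends, lips flaring to about 58 mm at the top, 80 mm high. Origin: centre of its underside; z up. The lid (20 mm thick with its plug) standing in it, hooks on the base, has its origin about 18 mm above the worktop.
- sample_box: Small light-blue sample box with a flat lid, 78 x 111 x 48 mm, loose, a bystander that must not be moved. Origin: centre of its underside.

How it is judged:
By the outcome, as a careful person would: the job done as asked, in the order asked, and still so for the second after the job is handed in, with the robot touching nothing.
It also fails if it takes over 51 s, if anything falls off the work surface, if the arm or the gripper's body presses on something with over 40 N, if the wrist force passes 120 N, or if a joint passes its speed limit or range.

## Working session

There is one attempt and no reset: what is moved stays moved. The work goes in short steps, Python scripts to look and compute and a tool call to move; the robot and the scene stay as the last step left them, time stands still between calls to the robot, and variables do not carry over. Pictures are saved under pics/ and viewed, about 8 in all and at most 12, crops included, and the job is handed in when it is done.

Besides the shell and the picture viewer there is one more tool, called as name(argument=value, ...), one argument or row to a line, values as JSON. drive_tool: Moves the arm, as the interface text tells. Its arguments: {"type":"object","properties":{"linear":{"type":"array","items":{"type":"array","items":{"type":"number"}}},"rot":{"type":"array","items":{"type":"array","items":{"type":"number"}}},"hand":{"type":"array","items":{"type":"number"}},"force":{"type":"number"}},"required":["linear","rot","hand"]}

```bash
mkdir -p pics; ls; cat > h.py <<'E'
import numpy as np, cv2
from station import manip, cams, order
from scipy.spatial.transform import Rotation as R
def cam(n):
    m=cams.camera_model(n); f=200/np.tan(np.radians(m['vfov'])/2)
    return m,f,R.from_rotvec(m['rvec']).as_matrix(),np.array(m['tvec'])
def ray(n,uv):
    m,f,Rm,t=cam(n); d=np.array([(uv[0]-m['cx'])/f,(uv[1]-m['cy'])/f]); s=d.copy()
    for _ in range(20): s=d/(1+m['k1']*(s@s))
    v=Rm.T@np.r_[s,1]; return -Rm.T@t, v/np.linalg.norm(v)
def at_z(n,uv,z):
    o,v=ray(n,uv); return o+v*(z-o[2])/v[2]
def tri(rs):
    A=0;b=0
    for o,v in rs:
        P=np.eye(3)-np.outer(v,v);A=A+P;b=b+P@o
    p=np.linalg.solve(A,b); return p,[np.linalg.norm(np.cross(v,p-o)) for o,v in rs]
def proj(n,X):
    m,f,Rm,t=cam(n); c=Rm@np.array(X)+t; s=c[:2]/c[2]; s=s*(1+m['k1']*(s@s)); return s*f+[m['cx'],m['cy']]
def save(n,name): 
    im=cams.snapshot(n); cv2.imwrite(f'pics/{name}.png',im[:,:,::-1]); return im
E
python3 - <<'E'
from h import *
np.set_printoptions(precision=4,suppress=True)
for n in('scene','top'):
    save(n,n+'0'); m=cam(n); print(n,-m[2].T@m[3],m[1])
a=[cv2.imread(f'pics/{n}0.png') for n in('scene','top')]
cv2.imwrite('pics/both0.png',cv2.resize(np.vstack(a),(480,600)))
D={}
for l in('lid','lid_bar','cool_box','lid_stand','sample_box'):
  for n in('scene','top'):
    r=cams.spot_point(l,n); D[l,n]=r
    print(l,n,[(np.round(x['at'],1),round(x['score'],2)) for x in r[:2]])
  if D[l,'scene'] and D[l,'top']: print(tri([ray(n,D[l,n][0]['at']) for n in('scene','top')]))
s=manip.sense();print(s['t'],s['tcp_pos'],s['tool_rot'],manip.tip_reach,s['force'])
E
```

```text
pics
scene [-0.3169  0.6202  0.7505] 426.18193911232987
top [0.3232 0.1397 1.1674] 456.08586536211754
lid scene [(array([295. , 211.3]), 0.83)]
lid top [(array([308.5, 198.9]), 0.85)]
(array([0.5083, 0.1848, 0.0897]), [np.float64(0.002692076096139719), np.float64(0.002692076096139877)])
lid_bar scene [(array([349.4, 187.3]), 0.87)]
lid_bar top [(array([383.7, 185.5]), 0.86)]
(array([ 0.5319, -0.    ,  0.0987]), [np.float64(0.0021504932075281386), np.float64(0.002150493207528145)])
cool_box scene [(array([318.7, 225.5]), 0.63)]
cool_box top []
lid_stand scene [(array([406. , 196.6]), 0.86)]
lid_stand top [(array([462. , 186.8]), 0.85)]
(array([ 0.5395, -0.2293, -0.0087]), [np.float64(0.009651625135236179), np.float64(0.00965162513523633)])
sample_box scene [(array([202.8, 276.4]), 0.94)]
sample_box top [(array([201.9, 214.8]), 0.79)]
(array([ 0.4872,  0.4636, -0.0035]), [np.float64(0.0013409700792624442), np.float64(0.0013409700792627322)])
0.6 [ 0.1858 -0.5967  0.3039] [ 0.9886  0.1503 -0.      0.    ] 0.0726 [ 0.1867 -0.6343 -0.8701]
```

View pics/scene0.png

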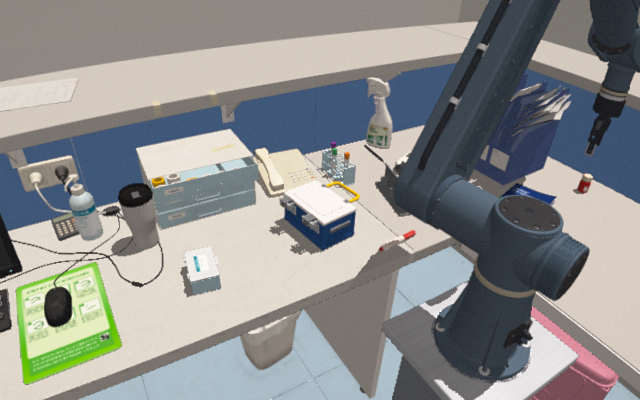

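View pics/top0.png

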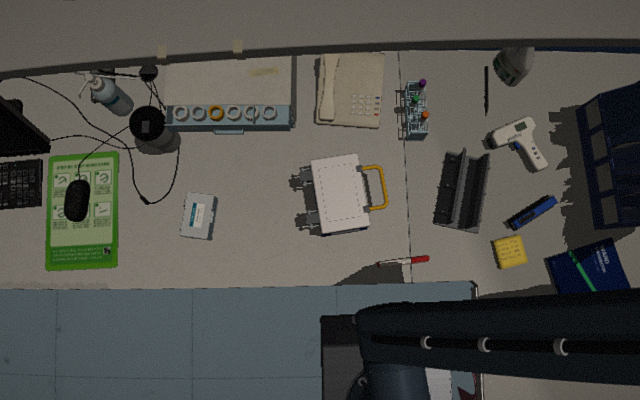

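The scene view shows the closed lid at about (320,205) with its handle at (345,190), and the arm hiding the stand. The top view shows the handle bar at about (383,187), the stand at (462,190) and the sample box at (198,215). Next I'll get the yaw angles.

```bash
python3 - <<'E'
from h import *
np.set_printoptions(precision=4,suppress=True)
im=cams.snapshot('top')
def rect(mask,z,nm):
    ys,xs=np.nonzero(mask); P=np.array([at_z('top',(x,y),z)[:2] for x,y in zip(xs,ys)])
    c,(w,h),a=cv2.minAreaRect((P*1000).astype(np.float32)); print(nm,'c',np.round(c,1),'size',round(w,1),round(h,1),'ang',round(a,1))
hsv=cv2.cvtColor(im,cv2.COLOR_RGB2HSV)
y=cv2.inRange(hsv,(15,110,80),(35,255,255))>0; y[:,:340]=0;y[:,400:]=0;y[:150]=0;y[225:]=0
rect(y,.091,'handle')
for l,z in(('lid',.097),('lid_stand',.08),('lid_stand',.0),('sample_box',.048)):
    for r in cams.regions_of(l,'top')[:1]:
        rect(r['pixels'],z,l); print(r['rect'],r['score'])
p=cams.spot_point('lid_stand','top'); print(at_z('top',p[0]['at'],0))
c=cv2.resize(im[135:245,280:500,::-1],None,fx=3.6,fy=3.6,interpolation=cv2.INTER_CUBIC); cv2.imwrite('pics/crop1.png',c)
E
```

```text
handle c [532.5  21.1] size 109.8 48.7 ang 7.5Traceback (most recent call last):
  File "<stdin>", line 12, in <module>
  File "<stdin>", line 5, in rect
  File "h.py", line 12, in at_z
    o,v=ray(n,uv); return o+v*(z-o[2])/v[2]
        ~~~^^^^^^
  File "h.py", line 8, in ray
    m,f,Rm,t=cam(n); d=np.array([(uv[0]-m['cx'])/f,(uv[1]-m['cy'])/f]); s=d.copy()
             ~~~^^^
  File "h.py", line 5, in cam
    m=cams.camera_model(n); f=200/np.tan(np.radians(m['vfov'])/2)
ValueError: time passes only in moves, steps and waits
```

```bash
sed -i 's/^def cam(n)/import functools\n@functools.cache\ndef cam(n)/' h.py; python3 - <<'E'
from h import *
np.set_printoptions(precision=4,suppress=True)
im=cams.snapshot('top')
def rect(mask,z,nm):
    ys,xs=np.nonzero(mask); P=np.array([at_z('top',(x,y),z)[:2] for x,y in zip(xs,ys)])
    c,(w,h),a=cv2.minAreaRect((P*1000).astype(np.float32)); print(nm,'c',np.round(c,1),'size',round(w,1),round(h,1),'ang',round(a,1))
for l,z in(('lid',.097),('lid_stand',.08),('lid_stand',.0),('sample_box',.048)):
    for r in cams.regions_of(l,'top')[:1]:
        rect(r['pixels'],z,l); print(r['rect'],r['score'])
p=cams.spot_point('lid_stand','top'); print(at_z('top',p[0]['at'],0))
c=cv2.resize(im[135:245,280:500,::-1],None,fx=3.6,fy=3.6,interpolation=cv2.INTER_CUBIC); cv2.imwrite('pics/crop1.png',c)
print(manip.sense()['t'])
E
```

```text
lid c [521.   98.1] size 182.5 202.8 ang 7.0
[296.7, 154.8, 391.1, 235.1] 0.89
lid_stand c [ 524.5 -194.7] size 115.0 203.2 ang 75.4
[434.1, 144.9, 491.6, 234.7] 0.84
lid_stand c [ 539.3 -219.4] size 123.5 218.1 ang 75.4
[434.1, 144.9, 491.6, 234.7] 0.84
sample_box c [478.6 458.9] size 83.9 116.8 ang 83.6
[179.7, 192.1, 217.3, 242.2] 0.64
[ 0.5416 -0.2259  0.    ]
1.0
```

View pics/crop1.png

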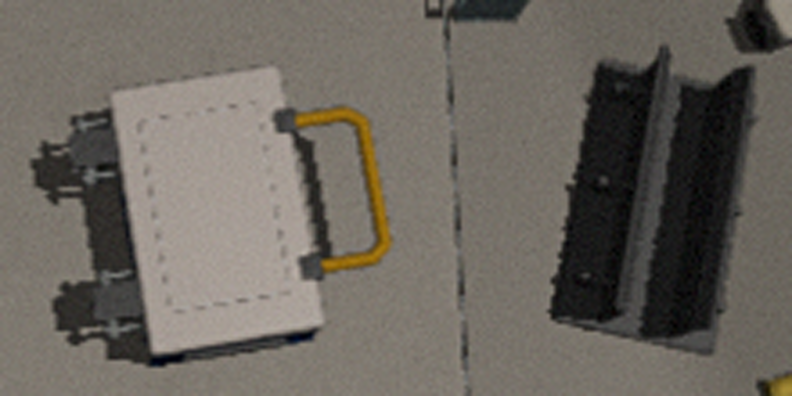

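The crop shows the bow handle's grip bar at crop x≈375. The stand's base corners are about (552,318), (714,352) and (598,62), and its two wall lips are about (665,48) and (750,68). I'll check the stand's pose with a model overlay.

```bash
python3 - <<'E'
from h import *
np.set_printoptions(precision=4,suppress=True)
im=cv2.imread('pics/top0.png'); K=7; x0,y0=425,135
big=cv2.resize(im[y0:245,x0:500],None,fx=K,fy=K,interpolation=cv2.INTER_CUBIC)
f=lambda u,v:(280+u/3.6,135+v/3.6)
B=[at_z('top',f(*p),.008) for p in((552,318),(714,352),(598,62))]
d=B[1]-B[0]; e=B[2]-B[0]
print(B,np.linalg.norm(d),np.linalg.norm(e),np.degrees(np.arctan2(d[1],d[0])),np.degrees(np.arctan2(e[1],e[0])))
def draw(c,yaw,col):
    a=np.radians(yaw); Rz=np.array([[np.cos(a),-np.sin(a)],[np.sin(a),np.cos(a)]])
    def ln(p,q):
        P=[tuple(int(t) for t in (proj('top',np.r_[Rz@np.array(v[:2])+c,v[2]])-[x0,y0]+.5)*K) for v in(p,q)]
        cv2.line(big,P[0],P[1],col,1)
    b=[(-.06,-.1,.008),(.06,-.1,.008),(.06,.1,.008),(-.06,.1,.008)]
    for i in range(4): ln(b[i],b[(i+1)%4])
    for s in(-1,1):
        ln((s*.029,-.095,.08),(s*.029,.095,.08)); ln((s*.023,-.095,.008),(s*.023,.095,.008))
draw(np.array([.5416,-.2259]),75.4-180,(0,255,0))
draw(np.array([.5416,-.2259]),79-180,(0,0,255))
cv2.imwrite('pics/ov.png',big)
E
```

```text
[array([ 0.4485, -0.134 ,  0.008 ]), array([ 0.4204, -0.2507,  0.008 ]), array([ 0.637 , -0.1811,  0.008 ])] 0.120077532262687 0.19422776392695315 -103.54681481380608 -14.040661274335603
```

View pics/ov.png

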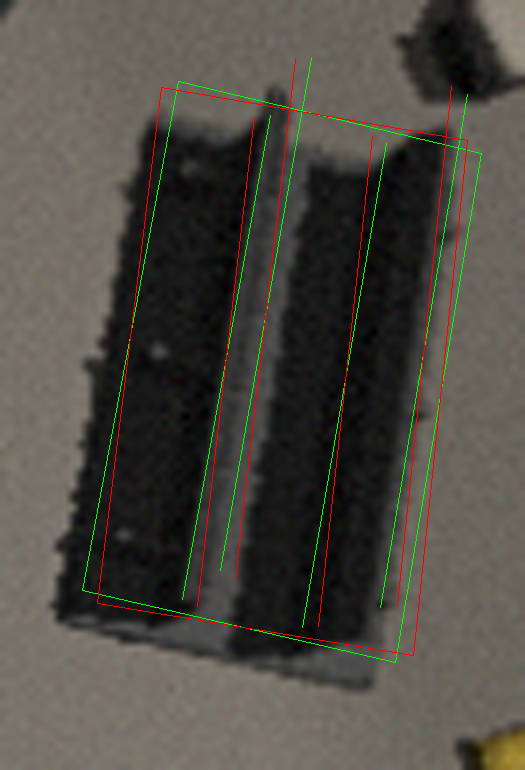

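drive_tool(
  linear=[
    [0,0,0],
  ],
  rot=[
    [0,0,0],
  ],
  hand=[44],
  force=12,
)

```text
t: 1.08
tcp_pos: [0.1858, -0.5967, 0.3039]
tool_rot: [0.989, 0.15, 0.0, -0.0]
force: [-0.0, -0.1, -0.5]
finger_gap: 0.886
```

The stand's near base edge fits a slot direction of about -14° and a centre near (0.531, -0.217). The green overlay has to shift by about (-8, -11) mm to match. Now I move above the handle.

drive_tool(
  linear=[
    [0,0,0],
    [0,0,0],
    [23,-30,0],
    [23,-30,0],
    [23,-30,0],
    [23,-30,0],
    [23,-30,0],
    [23,-30,0],
    [23,-30,0],
    [23,-30,0],
    [23,-30,0],
    [23,-30,0],
    [23,-30,0],
    [23,-30,0],
    [23,-30,0],
    [23,-30,0],
    [23,-30,0],
    [23,-30,0],
    [23,-30,0],
    [23,-30,0],
  ],
  rot=[
    [0,0,4.9],
    [0,0,4.9],
    [0,0,0],
    [0,0,0],
    [0,0,0],
    [0,0,0],
    [0,0,0],
    [0,0,0],
    [0,0,0],
    [0,0,0],
    [0,0,0],
    [0,0,0],
    [0,0,0],
    [0,0,0],
    [0,0,0],
    [0,0,0],
    [0,0,0],
    [0,0,0],
    [0,0,0],
    [0,0,0],
  ],
  hand=[44,44,44,44,44,44,44,44,44,44,44,44,44,44,44,44,44,44,44,44],
)

```text
t: 2.75
tcp_pos: [0.5455, 0.0038, 0.3013]
tool_rot: [0.999, 0.053, 0.004, 0.008]
force: [0.2, -0.5, -0.7]
finger_gap: 0.518
```

```bash
cat >> h.py <<'E'
def go(p,yaw,step=35):
    "shift/turn from here to TCP p, fingers down, tool x at yaw (deg)"
    s=manip.sense(); Rc=R.from_quat(s['tool_rot'])
    Rt=R.from_euler('z',yaw,degrees=True)*R.from_euler('x',180,degrees=True)
    d=Rc.inv().apply(np.array(p)-s['tcp_pos'])*1000; w=np.degrees((Rc.inv()*Rt).as_rotvec())
    dn=Rt.inv().apply(np.array(p)-s['tcp_pos'])*1000
    print('t',round(s['t'],2),'pos',np.round(s['tcp_pos'],4),'yaw',np.round(np.degrees(np.arctan2(*Rc.as_matrix()[[1,0],0])),2),'F',np.round(s['force'],1),'gap',round(s['finger_gap'],3),'qd',np.round(np.abs(s['qd']).max(),3))
    print('now-axes',np.round(d,1),'after-turn axes',np.round(dn,1),'turn',np.round(w,2),'rows',np.ceil(np.linalg.norm(d)/step))
E
python3 -c "
from h import *
go([.533,.0005,.22],7.3)
im=save('top','t2')
p=cams.spot_point('lid_bar','top');print(p[:1])
s=save('scene','s2');p=cams.spot_point('lid_bar','scene');print(p[:1])
a=cv2.resize(im[130:260,280:410],(400,400));b=cv2.resize(s[130:260,265:395],(400,400));cv2.imwrite('pics/c2.png',np.hstack([a,b])[:,:,::-1])
"
```

```text
t 2.75 pos [0.5455 0.0038 0.3013] yaw 6.05 F [ 0.2 -0.5 -0.7] gap 0.518 qd 0.865
now-axes [-13.3   0.6  81.3] after-turn axes [-12.9   1.7  81.3] turn [ 0.99 -0.35 -1.26] rows 3.0
[]
[{'at': [347.4, 189.4], 'score': 0.57}]
```

View pics/c2.png

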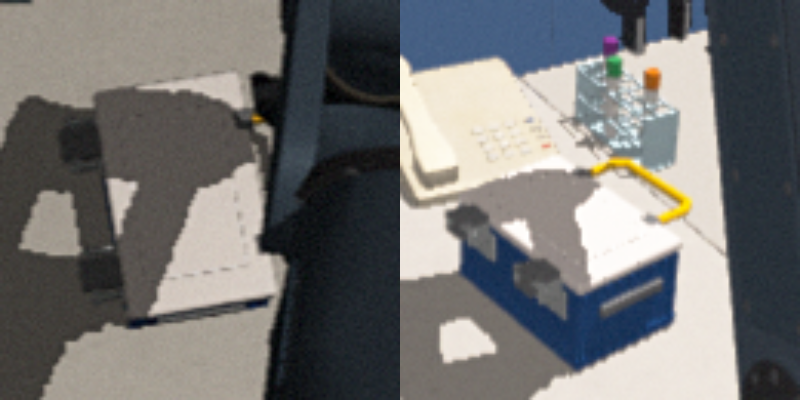

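The arm hides the handle in the top view. The scene view shows the bar clear at (348,190) and the fingers above it. Going down.

drive_tool(
  linear=[
    [0,0,0],
    [-8,1,26],
    [-6,1,27],
    [0,0,27],
    [0,0,0],
  ],
  rot=[
    [0.5,-0.2,-1.2],
    [0.3,0,0],
    [0,0,0],
    [0,0,0],
    [0,0,0],
  ],
  hand=[44,44,44,44,44],
)

```text
t: 3.37
tcp_pos: [0.53, -0.0079, 0.2215]
tool_rot: [0.998, 0.062, 0.003, 0.003]
force: [-1.1, 1.0, 0.1]
finger_gap: 0.518
```

```bash
python3 -c "
from h import *
go([.533,.0005,.145],7.3)
s=save('scene','s3')
for z in (.22-.0726,): print(proj('scene',[.533,.0005,.091]))
b=cv2.resize(s[120:240,270:430],(800,600),interpolation=cv2.INTER_CUBIC);cv2.imwrite('pics/c3.png',b[:,:,::-1])
"
```

```text
t 3.37 pos [ 0.53   -0.0079  0.2215] yaw 7.08 F [-1.1  1.   0.1] gap 0.518 qd 0.075
now-axes [ 3.6 -8.5 76.5] after-turn axes [ 4.1 -7.9 76.5] turn [ 0.4  -0.36 -0.22] rows 3.0
[348.11103844 189.35223602]
```

View pics/c3.png

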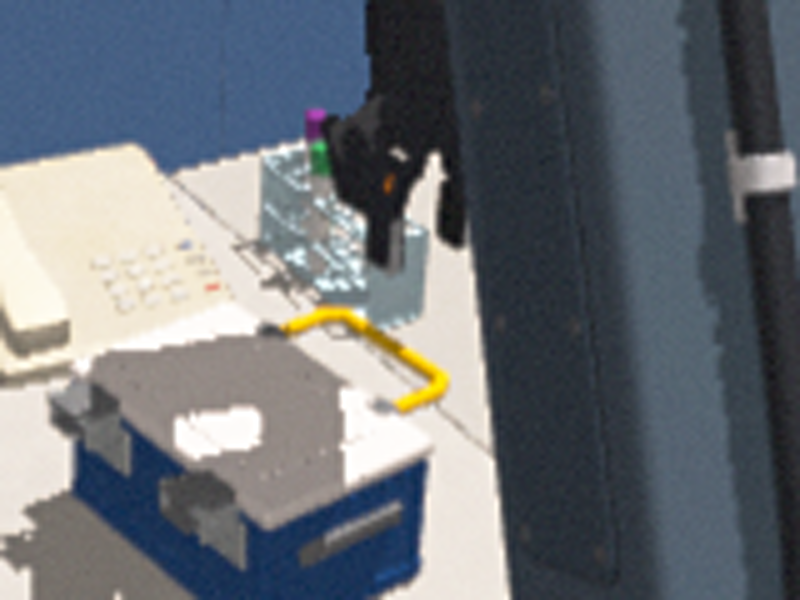

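The projected bar target falls on the bar at crop (390,347), and the fingers straddle it from above. I'll descend and pinch.

drive_tool(
  linear=[
    [4,-8,0],
    [0,0,20],
    [0,0,20],
    [0,0,20],
    [0,0,16],
    [0,0,0],
  ],
  rot=[
    [0.4,-0.3,0],
    [0,0,0],
    [0,0,0],
    [0,0,0],
    [0,0,0],
    [0,0,0],
  ],
  hand=[44,44,44,44,44,44],
)

```text
t: 3.92
tcp_pos: [0.5429, -0.0031, 0.1563]
tool_rot: [0.998, 0.058, 0.012, 0.002]
force: [-0.3, -0.3, -0.1]
finger_gap: 0.518
```

```bash
python3 -c "
from h import *
go([.533,.0005,.145],7.3)"
```

```text
t 3.92 pos [ 0.5429 -0.0031  0.1563] yaw 6.67 F [-0.3 -0.3 -0.1] gap 0.518 qd 0.055
now-axes [-9.7 -4.8 11. ] after-turn axes [-9.3 -4.9 11.3] turn [ 0.37 -1.38 -0.64] rows 1.0
```

drive_tool(
  linear=[
    [-10,-5,0],
    [0,0,0],
    [0,0,11],
    [0,0,0],
    [0,0,0],
  ],
  rot=[
    [0.4,-1.4,-0.6],
    [0,0,0],
    [0,0,0],
    [0,0,0],
    [0,0,0],
  ],
  hand=[44,44,44,44,44],
)

```text
t: 4.33
tcp_pos: [0.5354, 0.0006, 0.1507]
tool_rot: [0.998, 0.064, 0.004, 0.001]
force: [0.1, -0.5, 0.4]
finger_gap: 0.515
```

```bash
python3 -c "
from h import *
go([.533,.0005,.145],7.3)"
```

```text
t 4.33 pos [0.5354 0.0006 0.1507] yaw 7.3 F [ 0.1 -0.5  0.4] gap 0.515 qd 0.011
now-axes [-2.4 -0.2  5.7] after-turn axes [-2.4 -0.2  5.7] turn [ 0.12 -0.47  0.  ] rows 1.0
```

drive_tool(
  linear=[
    [-2,0,7],
    [0,0,0],
    [0,0,0],
    [0,0,0],
    [0,0,0],
    [0,0,0],
    [0,0,0],
    [0,0,0],
    [0,0,0],
    [0,0,0],
  ],
  rot=[
    [0,-0.5,0],
    [0,0,0],
    [0,0,0],
    [0,0,0],
    [0,0,0],
    [0,0,0],
    [0,0,0],
    [0,0,0],
    [0,0,0],
    [0,0,0],
  ],
  hand=[44,20,4,0,0,0,0,0,0,0],
  force=12,
)

```text
t: 5.17
tcp_pos: [0.5337, 0.0004, 0.1439]
tool_rot: [0.998, 0.064, 0.0, 0.001]
force: [-1.1, -0.2, 0.2]
finger_gap: 0.107
```

```bash
python3 -c "
from h import *
go([.533,.0005,.145],7.3)"
```

```text
t 5.17 pos [5.337e-01 4.000e-04 1.439e-01] yaw 7.32 F [-1.1 -0.2  0.2] gap 0.107 qd 0.003
now-axes [-0.7 -0.2 -1.1] after-turn axes [-0.7 -0.2 -1.1] turn [0.14 0.01 0.02] rows 1.0
```

Closed at about 9 mm, so the bar is held. I'll start the swing.

drive_tool(
  linear=[
    [0,-1,-19.5],
    [0,-3,-19.3],
    [0,-5,-18.9],
    [0,0,0],
  ],
  rot=[
    [0,0,0],
    [0,0,0],
    [0,0,0],
    [0,0,0],
  ],
  hand=[0,0,0,0],
)

```text
t: 5.5
tcp_pos: [0.5316, 0.0093, 0.2011]
tool_rot: [0.998, 0.063, -0.003, 0.001]
force: [0.6, 1.0, -1.8]
finger_gap: 0.107
```

```bash
cat >> h.py <<'E'
H=np.array([.5099,.1859]); D=np.array([np.cos(np.radians(-82.7)),np.sin(np.radians(-82.7))]); O=.0529
def swing(ths):
    s=manip.sense(); p=s['tcp_pos']; a=(np.array(p[:2])-H)@D; z=p[2]-O-.091
    print('theta',round(np.degrees(np.arctan2(z,a)),1),'r',round(np.hypot(a,z),4))
    for t in ths:
        c,q=.187*np.cos(np.radians(t)),.187*np.sin(np.radians(t))
        go(np.r_[H+D*c,.091+O+q],7.3)
E
python3 -c "
from h import *
swing([18,30,45])"
```

```text
theta 17.8 r 0.1869
t 5.5 pos [0.5316 0.0093 0.2011] yaw 7.26 F [ 0.6  1.  -1.8] gap 0.107 qd 0.047
now-axes [ 0.9 -0.1 -0.6] after-turn axes [ 0.9 -0.1 -0.6] turn [ 0.08  0.3  -0.04] rows 1.0
t 5.5 pos [0.5316 0.0093 0.2011] yaw 7.26 F [ 0.6  1.  -1.8] gap 0.107 qd 0.047
now-axes [  0.7 -16.  -36.3] after-turn axes [  0.9 -16.  -36.3] turn [ 0.08  0.3  -0.04] rows 2.0
t 5.5 pos [0.5316 0.0093 0.2011] yaw 7.26 F [ 0.6  1.  -1.8] gap 0.107 qd 0.047
now-axes [  0.5 -45.6 -75.1] after-turn axes [  0.9 -45.7 -75. ] turn [ 0.08  0.3  -0.04] rows 3.0
```

drive_tool(
  linear=[
    [1,-7.2,-18.7],
    [0,-8.9,-17.4],
    [0,-10.7,-16.4],
    [0,-12.3,-15.2],
    [0,-13.8,-13.8],
    [0,0,0],
  ],
  rot=[
    [0,0.3,0],
    [0,0,0],
    [0,0,0],
    [0,0,0],
    [0,0,0],
    [0,0,0],
  ],
  hand=[0,0,0,0,0,0],
)

```text
t: 6.0
tcp_pos: [0.5264, 0.0604, 0.2814]
tool_rot: [0.998, 0.063, -0.0, 0.003]
force: [0.9, 0.6, -2.7]
finger_gap: 0.104
```

```bash
python3 -c "
from h import *
swing([48,60])"
```

```text
theta 47.4 r 0.1869
t 6.0 pos [0.5264 0.0604 0.2814] yaw 7.27 F [ 0.9  0.6 -2.7] gap 0.104 qd 0.053
now-axes [-0.4 -1.4 -1.5] after-turn axes [-0.4 -1.4 -1.5] turn [ 0.37  0.05 -0.03] rows 1.0
t 6.0 pos [0.5264 0.0604 0.2814] yaw 7.27 F [ 0.9  0.6 -2.7] gap 0.104 qd 0.053
now-axes [ -0.5 -32.9 -24.7] after-turn axes [ -0.4 -33.1 -24.5] turn [ 0.37  0.05 -0.03] rows 2.0
```

drive_tool(
  linear=[
    [0,-16.6,-13.8],
    [0,-16.4,-10.7],
    [0,-17.4,-8.9],
    [0,-18.3,-7],
    [0,-18.9,-5.1],
    [0,0,0],
  ],
  rot=[
    [0.4,0,0],
    [0,0,0],
    [0,0,0],
    [0,0,0],
    [0,0,0],
    [0,0,0],
  ],
  hand=[0,0,0,0,0,0],
)

```text
t: 6.5
tcp_pos: [0.5171, 0.1396, 0.3255]
tool_rot: [0.998, 0.064, -0.001, 0.01]
force: [-0.8, -1.8, 0.8]
finger_gap: 0.108
```

```bash
python3 -c "
from h import *
swing([78,90])"
```

```text
theta 75.5 r 0.1876
t 6.5 pos [0.5171 0.1396 0.3255] yaw 7.39 F [-0.8 -1.8  0.8] gap 0.108 qd 0.078
now-axes [-1.3 -7.9 -1.4] after-turn axes [-1.3 -8.  -1.3] turn [1.19 0.16 0.1 ] rows 1.0
t 6.5 pos [0.5171 0.1396 0.3255] yaw 7.39 F [-0.8 -1.8  0.8] gap 0.108 qd 0.078
now-axes [ -1.2 -46.7  -6.3] after-turn axes [ -1.3 -46.8  -5.4] turn [1.19 0.16 0.1 ] rows 2.0
```

drive_tool(
  linear=[
    [-1,-16,-3.8],
    [0,-16,-1.5],
    [0,-15,-1],
    [0,0,0],
    [0,0,0],
  ],
  rot=[
    [1.2,0,0],
    [0,0,0],
    [0,0,0],
    [0,0,0],
    [0,0,0],
  ],
  hand=[0,0,0,0,0],
)

```text
t: 6.92
tcp_pos: [0.5115, 0.1827, 0.331]
tool_rot: [0.998, 0.064, -0.001, 0.003]
force: [-2.4, -2.7, 9.6]
finger_gap: 0.101
```

```bash
python3 -c "
from h import *
swing([90])
s=save('scene','s4')
print(proj('scene',[.5099,.1859,.278]),proj('scene',[.5099,.1859,.091]))
b=cv2.resize(s[90:250,220:420],(800,600)[:1]+(640,) if 0 else (750,600),interpolation=cv2.INTER_CUBIC);cv2.imwrite('pics/c4.png',b[:,:,::-1])
"
```

```text
theta 89.0 r 0.1871
t 6.92 pos [0.5115 0.1827 0.331 ] yaw 7.39 F [-2.4 -2.7  9.6] gap 0.101 qd 0.007
now-axes [-1.2 -3.4  0.1] after-turn axes [-1.2 -3.4  0.1] turn [0.39 0.18 0.09] rows 1.0
[295.0596431  148.17380952] [295.35338479 210.85909048]
```

View pics/c4.png

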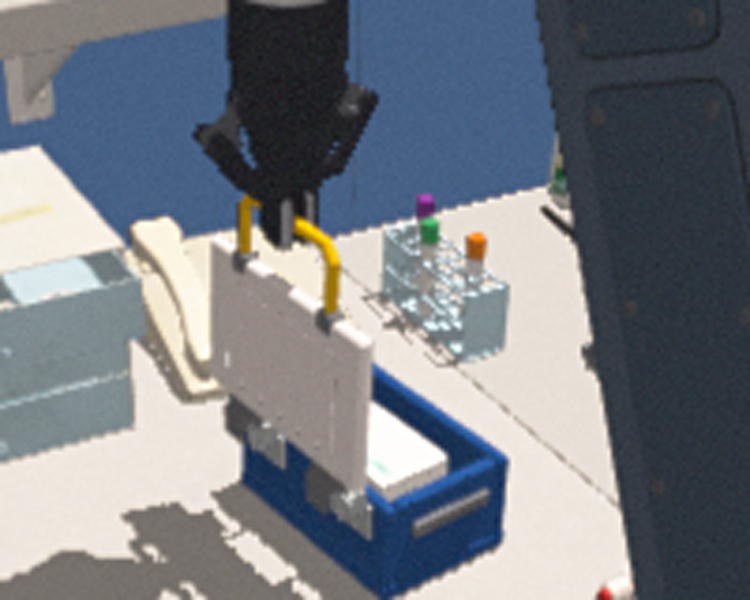

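The lid stands vertical over the hinges at crop (290,340), with the bar between the fingers. I'll correct 3 mm, firm the grip and lift.

drive_tool(
  linear=[
    [-1,-3.2,-1],
    [0,0,0],
    [0,0,-7],
    [0,0,-7],
    [0,0,-7],
    [0,0,0],
  ],
  rot=[
    [0,0,0],
    [0,0,0],
    [0,0,0],
    [0,0,0],
    [0,0,0],
    [0,0,0],
  ],
  hand=[0,0,0,0,0,0],
  force=25,
)

```text
t: 7.47
tcp_pos: [0.5099, 0.1819, 0.3483]
tool_rot: [0.998, 0.063, -0.006, 0.004]
force: [0.3, -0.3, -3.0]
finger_gap: 0.105
```

```bash
python3 -c "
from h import *
go([.5099,.1859,.40],7.3)
"
```

```text
t 7.47 pos [0.5099 0.1819 0.3483] yaw 7.23 F [ 0.3 -0.3 -3. ] gap 0.105 qd 0.025
now-axes [ -0.1  -3.6 -51.7] after-turn axes [  0.6  -4.  -51.7] turn [ 0.45  0.73 -0.07] rows 2.0
```

drive_tool(
  linear=[
    [0,-2,-13],
    [0,0,-13],
    [0,0,-14],
    [0,0,-14],
    [0,0,0],
  ],
  rot=[
    [0.4,0.7,0],
    [0,0,0],
    [0,0,0],
    [0,0,0],
    [0,0,0],
  ],
  hand=[0,0,0,0,0],
)

```text
t: 7.88
tcp_pos: [0.5084, 0.1843, 0.4046]
tool_rot: [0.998, 0.063, -0.002, -0.001]
force: [1.2, 0.2, -2.6]
finger_gap: 0.104
```

```bash
python3 -c "
from h import *
go([.531,-.217,.40],-14)
"
```

```text
t 7.88 pos [0.5084 0.1843 0.4046] yaw 7.22 F [ 1.2  0.2 -2.6] gap 0.104 qd 0.035
now-axes [-28.1 400.9   3.8] after-turn axes [119.  383.9   4.6] turn [-0.08  0.25 21.22] rows 12.0
```

drive_tool(
  linear=[
    [-1,8,0],
    [-1,15,0],
    [-1,22,0],
    [-2,25,0],
    [-2,25,0],
    [-2,25,0],
    [-2,25,0],
    [-2,25,0],
    [-2,25,0],
    [-2,25,0],
    [-2,25,0],
    [-2,25,0],
    [-2,25,0],
    [-2,25,0],
    [-2,25,0],
    [-1,22,0],
    [-1,18,0],
    [0,12,0],
    [0,6,0],
    [0,0,0],
  ],
  rot=[
    [0,0,0],
    [0,0,0],
    [0,0,0],
    [0,0,0],
    [0,0,0],
    [0,0,0],
    [0,0,0],
    [0,0,0],
    [0,0,0],
    [0,0,0],
    [0,0,0],
    [0,0,0],
    [0,0,0],
    [0,0,0],
    [0,0,0],
    [0,0,0],
    [0,0,0],
    [0,0,0],
    [0,0,0],
    [0,0,0],
  ],
  hand=[0,0,0,0,0,0,0,0,0,0,0,0,0,0,0,0,0,0,0,0],
)

```text
t: 9.55
tcp_pos: [0.5202, -0.2432, 0.3873]
tool_rot: [0.998, 0.064, -0.013, -0.006]
force: [0.9, 0.4, -3.0]
finger_gap: 0.106
```

drive_tool(
  linear=[
    [0,0,0],
    [0,0,0],
    [0,0,0],
    [0,0,0],
    [0,0,0],
    [0,0,0],
    [0,0,0],
    [0,0,0],
  ],
  rot=[
    [0,0,2.5],
    [0,0,3.5],
    [0,0,3.5],
    [0,0,3.5],
    [0,0,3.5],
    [0,0,3.0],
    [0,0,1.5],
    [0,0,0],
  ],
  hand=[0,0,0,0,0,0,0,0],
)

```text
t: 10.22
tcp_pos: [0.5181, -0.2335, 0.3848]
tool_rot: [0.992, -0.124, -0.018, -0.009]
force: [0.6, -0.3, -2.9]
finger_gap: 0.108
```

```bash
python3 -c "
from h import *
go([.531,-.217,.40],-14)
im=save('top','t5');s=save('scene','s5')
a=cv2.resize(im[100:260,380:540],(400,400));b=cv2.resize(s[90:250,330:490],(400,400));cv2.imwrite('pics/c5.png',np.hstack([a,b])[:,:,::-1])
"
```

```text
t 10.22 pos [ 0.5181 -0.2335  0.3848] yaw -14.25 F [ 0.6 -0.3 -2.9] gap 0.108 qd 0.021
now-axes [  7.9 -19.3 -15.3] after-turn axes [  8.5 -19.1 -15.2] turn [-0.75  2.14 -0.26] rows 1.0
```

View pics/c5.png

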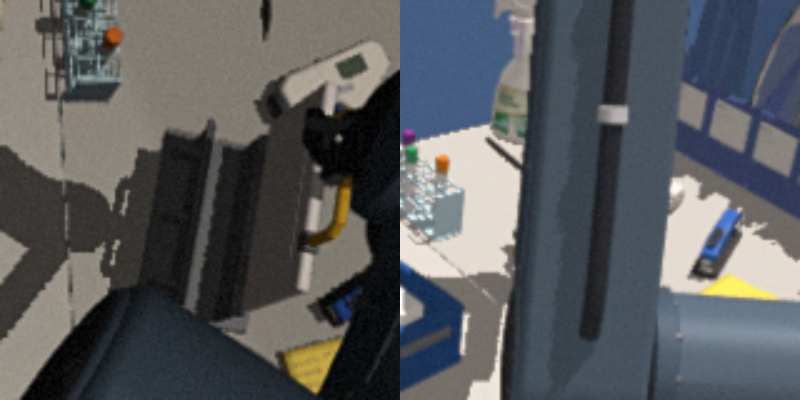

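The top view shows the lid hanging vertical next to the slot, about 2 cm too far right. The arm hides the stand in the scene view. I'll correct, then overlay the prediction on the top view.

drive_tool(
  linear=[
    [4,-10,-6],
    [4,-9,0],
    [0,0,0],
    [0,0,0],
  ],
  rot=[
    [-0.4,1.1,-0.2],
    [-0.4,1,0],
    [0,0,0],
    [0,0,0],
  ],
  hand=[0,0,0,0],
)

```text
t: 10.65
tcp_pos: [0.5321, -0.214, 0.3916]
tool_rot: [0.993, -0.12, 0.002, 0.001]
force: [0.5, -0.5, -2.7]
finger_gap: 0.107
```

```bash
python3 -c "
from h import *
go([.531,-.217,.30],-14)
im=save('top','t6'); K=6; x0,y0=420,120
b=cv2.resize(im[y0:220,x0:530],None,fx=K,fy=K,interpolation=cv2.INTER_CUBIC)[:,:,::-1].copy()
q=manip.sense(); Rc=R.from_quat(q['tool_rot']).as_matrix(); g=q['tcp_pos']+Rc[:,2]*.0535
xa=np.r_[Rc[:2,0],0]; ya=np.r_[Rc[:2,1],0]
def ln(P,Q,c):
    p=[tuple(int(t) for t in (proj('top',X)-[x0,y0]+.5)*K) for X in(P,Q)]; cv2.line(b,p[0],p[1],c,1)
for h in(.048,.166):
  for o in(-.006,.006): ln(g-[0,0,h]+xa*-.091+ya*o,g-[0,0,h]+xa*.091+ya*o,(0,255,0))
# stand
c=np.array([.531,-.217,0]);u=np.array([np.cos(np.radians(-14)),np.sin(np.radians(-14)),0]);v=np.array([u[1],-u[0],0])
for s in(-1,1):
  ln(c+v*s*.029+u*.095+[0,0,.08],c+v*s*.029-u*.095+[0,0,.08],(0,0,255)); ln(c+v*s*.06+u*.1+[0,0,.008],c+v*s*.06-u*.1+[0,0,.008],(255,0,0))
  ln(c+u*s*.1+v*.06+[0,0,.008],c+u*s*.1-v*.06+[0,0,.008],(255,0,0))
cv2.imwrite('pics/c6.png',b)
"
```

```text
t 10.65 pos [ 0.5321 -0.214   0.3916] yaw -13.79 F [ 0.5 -0.5 -2.7] gap 0.107 qd 0.027
now-axes [-0.7  3.1 91.6] after-turn axes [-0.3  3.2 91.6] turn [ 0.07 -0.2   0.21] rows 3.0
```

View pics/c6.png

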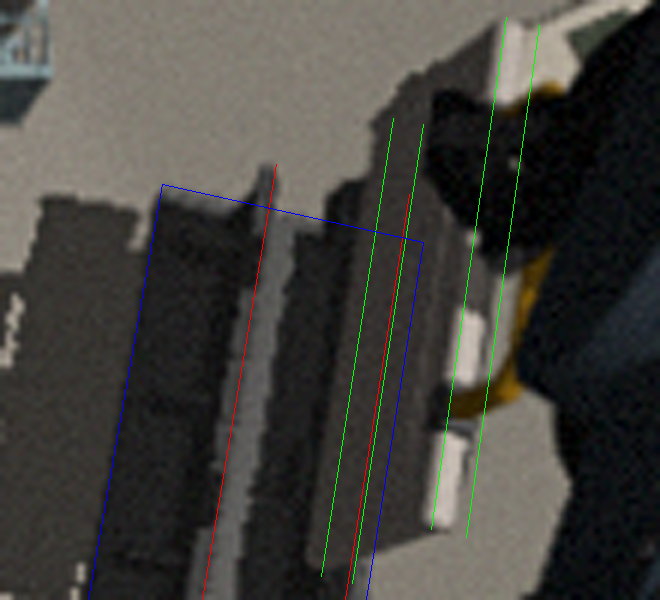

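The stand model (blue base, red lip) matches the image. The lid's predicted top edge matches too, and its lower edge sits about 4 mm to the left, inside the flare at the lips. Now lowering.

drive_tool(
  linear=[
    [-0.5,2.5,0],
    [0,0,0],
    [0,0,12],
    [0,0,12],
    [0,0,12],
    [0,0,10],
    [0,0,0],
  ],
  rot=[
    [0,-0.2,0.2],
    [0,0,0],
    [0,0,0],
    [0,0,0],
    [0,0,0],
    [0,0,0],
    [0,0,0],
  ],
  hand=[0,0,0,0,0,0,0],
)

```text
t: 11.28
tcp_pos: [0.531, -0.2184, 0.3447]
tool_rot: [0.992, -0.123, 0.001, 0.001]
force: [0.4, -0.4, -2.5]
finger_gap: 0.102
```

```bash
python3 -c "
from h import *
go([.531,-.2165,.29],-14)"
```

```text
t 11.28 pos [ 0.531  -0.2184  0.3447] yaw -14.1 F [ 0.4 -0.4 -2.5] gap 0.102 qd 0.022
now-axes [-0.6 -2.  54.7] after-turn axes [-0.5 -1.8 54.7] turn [ 0.15 -0.11 -0.1 ] rows 2.0
```

drive_tool(
  linear=[
    [-0.5,-2,0],
    [0,0,10],
    [0,0,10],
    [0,0,10],
    [0,0,10],
    [0,0,0],
  ],
  rot=[
    [0,0,0],
    [0,0,0],
    [0,0,0],
    [0,0,0],
    [0,0,0],
    [0,0,0],
  ],
  hand=[0,0,0,0,0,0],
)

```text
t: 11.78
tcp_pos: [0.5317, -0.2174, 0.3023]
tool_rot: [0.992, -0.123, 0.002, 0.002]
force: [-0.4, -0.2, -2.9]
finger_gap: 0.102
```

```bash
python3 -c "
from h import *
go([.531,-.2165,.258],-14)"
```

```text
t 11.78 pos [ 0.5317 -0.2174  0.3023] yaw -14.15 F [-0.4 -0.2 -2.9] gap 0.102 qd 0.013
now-axes [-1.1 -0.8 44.2] after-turn axes [-0.9 -0.7 44.3] turn [ 0.21 -0.26 -0.15] rows 2.0
```

Inside the slot without contact. I'll lower to just above the base.

drive_tool(
  linear=[
    [-1,-0.8,10],
    [0,0,10],
    [0,0,10],
    [0,0,8],
    [0,0,0],
    [0,0,3],
    [0,0,0],
  ],
  rot=[
    [0,-0.2,0],
    [0,0,0],
    [0,0,0],
    [0,0,0],
    [0,0,0],
    [0,0,0],
    [0,0,0],
  ],
  hand=[0,0,0,0,0,0,0],
)

```text
t: 12.37
tcp_pos: [0.5327, -0.218, 0.2613]
tool_rot: [0.992, -0.123, 0.003, 0.004]
force: [-0.4, -0.4, -2.3]
finger_gap: 0.104
```

```bash
python3 -c "
from h import *
go([.531,-.2165,.258],-14)"
```

```text
t 12.37 pos [ 0.5327 -0.218   0.2613] yaw -14.1 F [-0.4 -0.4 -2.3] gap 0.104 qd 0.023
now-axes [-2.  -1.1  3.3] after-turn axes [-2.  -1.1  3.3] turn [ 0.41 -0.35 -0.1 ] rows 1.0
```

drive_tool(
  linear=[
    [-1.5,-1,3],
    [0,0,0],
    [0,0,1.5],
    [0,0,0],
    [0,0,0],
  ],
  rot=[
    [0,0,0],
    [0,0,0],
    [0,0,0],
    [0,0,0],
    [0,0,0],
  ],
  hand=[0,0,0,0,0],
)

```text
t: 12.78
tcp_pos: [0.5353, -0.2189, 0.2608]
tool_rot: [0.992, -0.123, 0.009, 0.007]
force: [1.0, 0.1, 0.0]
finger_gap: 0.104
```

```bash
python3 -c "
from h import *
go([.531,-.2165,.258],-14)"
```

```text
t 12.78 pos [ 0.5353 -0.2189  0.2608] yaw -14.12 F [1.  0.1 0. ] gap 0.104 qd 0.004
now-axes [-4.8 -1.3  2.7] after-turn axes [-4.7 -1.2  2.8] turn [ 0.65 -1.17 -0.12] rows 1.0
```

drive_tool(
  linear=[
    [-3,-1,1],
    [0,0,0],
    [0,0,1],
    [0,0,0],
  ],
  rot=[
    [0.6,-1.2,0],
    [0,0,0],
    [0,0,0],
    [0,0,0],
  ],
  hand=[0,0,0,0],
)

```text
t: 13.12
tcp_pos: [0.5348, -0.2184, 0.2604]
tool_rot: [0.992, -0.123, 0.003, 0.001]
force: [-0.5, -0.4, 3.2]
finger_gap: 0.105
```

```bash
python3 -c "
from h import *
go([.531,-.2165,.258],-14)"
```

```text
t 13.12 pos [ 0.5348 -0.2184  0.2604] yaw -14.13 F [-0.5 -0.4  3.2] gap 0.105 qd 0.003
now-axes [-4.1 -0.9  2.4] after-turn axes [-4.1 -0.9  2.4] turn [ 0.13 -0.31 -0.13] rows 1.0
```

Seated: z matches 18–20 mm for the lid origin, and the upward force is 3 N. Releasing slowly.

drive_tool(
  linear=[
    [0,0,0],
    [0,0,0],
    [0,0,0],
    [0,0,0],
    [0,0,0],
    [0,0,0],
    [0,0,0],
    [0,0,0],
    [0,0,0],
    [0,0,0],
    [0,0,0],
    [0,0,0],
  ],
  rot=[
    [0,0,0],
    [0,0,0],
    [0,0,0],
    [0,0,0],
    [0,0,0],
    [0,0,0],
    [0,0,0],
    [0,0,0],
    [0,0,0],
    [0,0,0],
    [0,0,0],
    [0,0,0],
  ],
  hand=[14,18,22,27,32,38,45,52,60,70,80,85],
)

```text
t: 14.12
tcp_pos: [0.5321, -0.2168, 0.2578]
tool_rot: [0.992, -0.123, -0.002, -0.0]
force: [0.2, 0.7, -0.4]
finger_gap: 0.994
```

```bash
python3 -c "
from h import *
go([.531,-.2165,.40],-14)
im=save('top','t7'); b=cv2.resize(im[110:250,410:540],None,fx=4,fy=4,interpolation=cv2.INTER_CUBIC); cv2.imwrite('pics/c7.png',b[:,:,::-1])"
```

```text
t 14.12 pos [ 0.5321 -0.2168  0.2578] yaw -14.12 F [ 0.2  0.7 -0.4] gap 0.994 qd 0.001
now-axes [-1.700e+00 -1.000e-01 -1.422e+02] after-turn axes [  -1.2    0.  -142.2] turn [-0.03  0.19 -0.12] rows 5.0
```

View pics/c7.png

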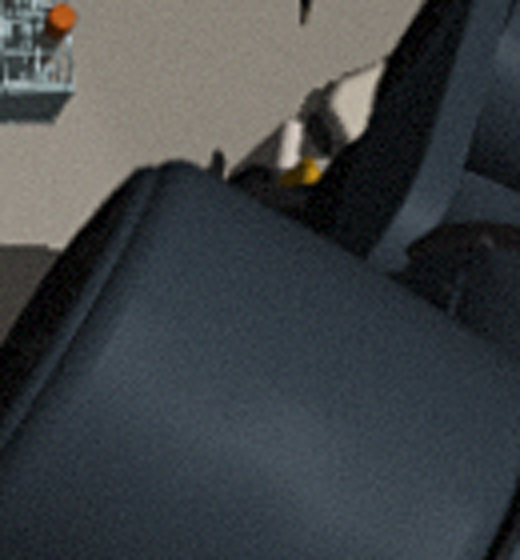

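The arm hides the stand from above; only the lid's corner shows at crop (290,145). The force is near zero. Backing straight up.

drive_tool(
  linear=[
    [0,0,-8],
    [0,0,-12],
    [0,0,-15],
    [0,0,-20],
    [0,0,-25],
    [0,0,-25],
    [0,0,-25],
    [0,0,-15],
    [0,30,0],
    [0,40,0],
    [0,40,0],
    [0,40,0],
    [0,40,0],
    [0,40,0],
    [0,40,0],
    [0,20,0],
    [0,0,0],
  ],
  rot=[
    [0,0,0],
    [0,0,0],
    [0,0,0],
    [0,0,0],
    [0,0,0],
    [0,0,0],
    [0,0,0],
    [0,0,0],
    [0,0,0],
    [0,0,0],
    [0,0,0],
    [0,0,0],
    [0,0,0],
    [0,0,0],
    [0,0,0],
    [0,0,0],
    [0,0,0],
  ],
  hand=[85,85,85,85,85,85,85,85,85,85,85,85,85,85,85,85,85],
)

```text
t: 15.58
tcp_pos: [0.4595, -0.5074, 0.4223]
tool_rot: [0.993, -0.119, 0.003, 0.003]
force: [-0.5, -0.1, -0.5]
finger_gap: 0.994
```

```bash
python3 -c "
from h import *
go([.531,-.2165,.40],-14)
im=save('top','t8');s=save('scene','s8')
for l in('lid','lid_stand','sample_box'):
  for n in('top','scene'):
    r=cams.spot_point(l,n); print(l,n,[(np.round(x['at'],1),round(x['score'],2),np.round(at_z(n,x['at'],.018 if l=='lid' else 0),3)) for x in r[:1]])
a=cv2.resize(im[110:250,160:540],(800,295));b=cv2.resize(s[120:310,150:520],(800,300)[:2]);cv2.imwrite('pics/c8.png',np.vstack([a,b])[:,:,::-1])"
```

```text
t 15.58 pos [ 0.4595 -0.5074  0.4223] yaw -13.66 F [-0.5 -0.1 -0.5] gap 0.994 qd 0.025
now-axes [   0.7 -299.7   20.7] after-turn axes [  -1.  -299.6   22.3] turn [ 0.32 -0.34  0.34] rows 9.0
lid top [(array([459.3, 188.2]), 0.73, array([ 0.537, -0.206,  0.018]))]
lid scene []
lid_stand top [(array([460.8, 187.8]), 0.69, array([ 0.541, -0.216,  0.   ]))]
lid_stand scene []
sample_box top [(array([201.6, 218.1]), 0.58, array([0.479, 0.464, 0.   ]))]
sample_box scene [(array([203.5, 276.9]), 0.78, array([ 0.48 ,  0.462, -0.   ]))]
```

View pics/c8.png

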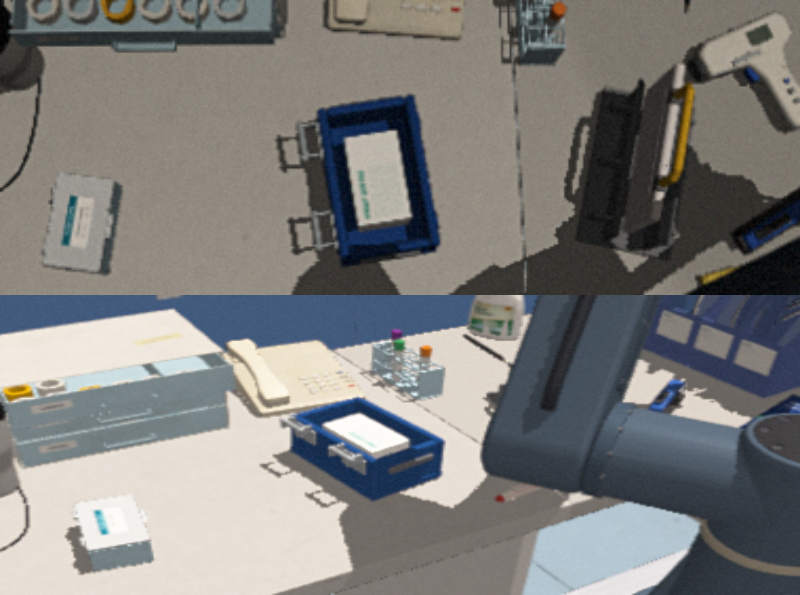

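The lid stands in the slot, near its middle in the top view. The box is open and the sample box is where it was. Handing in.

```bash
python3 -c "
from h import *
print(order.sign_off())"
```

```text
the job is handed in; nothing more can be done
None
```

The lid is standing hinge edge down in the grey stand's slot, near the middle, and I let go of it there. I took it by the yellow bar, swung it to vertical, lifted it straight off the hinge pins, carried it over and lowered it until it touched the base. The job was handed in at about 16 s of the 51 s allowed.

- **Lid:** the final top view shows it upright in the slot. The network put its origin at about (0.537, -0.206), against my fitted stand centre of (0.531, -0.217). At release the lid's origin worked out at about 20 mm above the worktop, against the 18 mm expected.
- **Robot:** the gripper is open and well clear of everything, with the force readings near zero. The highest force I read was about 10 N, when the lid reached vertical on its pins.
- **Sample box:** it shows in the same place as at the start, to within a few pixels of network scatter, and the arm never went near it.
- **Not confirmed:** the arm hid the stand from the scene camera, so the final placing was seen only from above. The network's first stand position was about 1 cm off, so I used the position from the overlay, which matched the image. The lid may lean a little within the slot's clearance.

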